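Fit the diffuser to the LED floodlight

TASK

Fit the wide diffuser frame to the front of the LED floodlight: take it from the plywood stand by its tab, lean it and slip its lower edge into the channel at the foot of the light, then straighten it up under the two lugs so that it stands upright against the light, and let go. Leave the narrow frame in the stand.

Things in the scene. Friction and masses are not known exactly. Their poses are not given: they have to be found in the camera images.
- lamp: Black LED floodlight, fixed, 190 wide (y), 88 high; front looks to its -x. Origin: on the bench, below the channel's middle; z up. Housing face at x=12. Two steel lugs (|y| 55-91, z 106-111) reach over the channel to x=-15, so the frame must slide in from in front and above, its top leaning out to -x (25 degrees suits), then swing upright below them. It rests leaning back 2 to 9 degrees. In mm.
- channel (a point): Middle of the floor of the dark steel channel at the light's foot, 12 mm above the bench; axes as the light's (channel along y). 18 mm wide (x -9 to 9), ends closed at y=-87 and 87, to 18 mm high. Heights above this point: front lip (-x side) straight to 8 mm, then flares out at 45 degrees to x=-21 at 20 mm; back wall to 18 mm; lugs' underside 94 mm.
- wide_frame: The frame to fit: white plate edged in aluminium, 150 mm wide (y), 80 high (z), 8 thick (x); aluminium grip tab on the middle of its upper edge, 40 wide, 10 thick, from z=80 to 130. 135 to 245 g. Origin: middle of its lower edge; both faces alike. Starts upright in one of two grooves (90 mm apart, 20 deep) of a plywood stand, lower edge 10 mm above the bench.
- narrow_frame: Bystander: a like frame with the same height, tab and origin but only 100 mm wide (y), upright in the stand's other groove. It stays there.
Not all that is in view belongs to the job. What is shaped like the wide_frame but black, green or purple is not meant.

How it is judged:
By the outcome, as a careful person would: the job done as asked, in the order asked, and still so for the second after the job is handed in, with the robot touching nothing.
It also fails if it takes over 51 s, if anything falls off the work surface, if the arm or the gripper's body presses on something with over 40 N, if the wrist force passes 120 N, or if a joint passes its speed limit or range.

ROBOT

A 6-joint arm with a two-finger parallel gripper is mounted at the origin on the work surface. World frame = base frame: x ahead of the robot, y to its left, z up, the work surface at z = 0. Lengths are in m, angles in rad, forces in N, time in s.
With the tool pointing down it reaches from about 0.35 to 0.85 m from the base axis. Payload 8.1 kg.
Tool frame: the origin (TCP) lies on the centre line of the jaws, within the pads' length; the fingertips stand robot.tips_ahead ahead of it and the grasp point (between the pads) lies 8 mm behind it (robot.tips_ahead is the distance from the TCP to the fingertips, in m); z points along the fingers, y is the direction in which the jaws open and shut (so a half turn about z gives the same grasp; the last joint's range is limited). The gripper opens to 93 mm and grips with 3 to 60 N. Pads are 15 mm wide; open, the fingers measure 128 mm over their backs; the gripper's body (75 mm by 188 mm) begins 65 mm behind the grasp point.
Start: joints at [-1.227, 0.13, 1.488, -0, 1.523, -0.085], TCP at [0.249, -0.546, 0.23] pointing down, gripper open.
Joint ranges: [-2.96, 2.96], [-0.89, 2.26], [0.02, 2.5], [-1.34, 4.48], [0, 2.73], [-2.66, 2.66]. Speed limits (rad/s): [2.39, 2.39, 2.79, 3.14, 3.14, 3.14].

INTERFACE

Orientations are given as a rotation vector (axis times angle).
In Python, from plant import monitor, eyes, job, robot gives the robot as it stands.
- The arm moves only by the tool servo_tool, never from a script. Its argument "plan" is a list that holds one entry, the list of rows, each a list of 7 numbers: the closure, from -1 (fully open) to 1 (shut), so that 0 is half open, then the shift along the world's x, y, z in mm, then the turn, a rotation vector about the world's x, y, z in rad. In form: [[[hand, dx, dy, dz, ax, ay, az], ...]]. A call has 1 to 12 rows; each row shifts and turns the commanded pose from where the row before left it; what a row does not reach is not made up. A row lasts 1/10 s, in which the tool goes at most 50 mm and 8.59 degrees, less where a joint would pass 70% of its speed; a pose out of reach is approached as far as the arm can. A call with a gripper value outside its range is refused whole. The fingers move at their own pace and stop on an object; "force" is the grip in N (left out, the last holds). Time passes only in rows, so rows that do not move let the fingers close. It gives the time, the measured TCP pose, the force and the opening at its end, in the units of the state.
- monitor.read_state(): the state, without advancing time (a new reading comes with each control period).
- eyes.read_camera(name): name is "scene" or "top" or "wrist"; returns the picture (400x640x3 uint8, red, green, blue); there is no depth.
- eyes.camera_info(name): a dict with "mtx" (3x3 intrinsics, pixels), "D" ([k1, k2, p1, p2, k3] as OpenCV has them; the pictures are not rectified), "R" (3x3) and "t" (3): a world point X has camera coordinates R X + t. Camera axes: x right, y down, z forward; pixel columns grow to the right and rows downward; lengths in m; the calibration is good to about 2 mm. A picture is of the moment at which its call begins: read the wrist's pose just before it. camera_info takes no time and is no camera call; for the wrist camera it gives the pose at the moment of the call.
- job.close_job(): hands the job in, once; it reports no verdict.
The state is a dict: "t": time; "q": joint angles; "dq": joint speeds; "joint_torque": joint torques, N m; "tool_pos": TCP position; "orientation": TCP orientation; "force": force on the tool from outside, world axes, zero at the start; "wrist_torque": the same for the moment, N m; "opening": finger opening in m.
Only numpy, scipy, OpenCV 4.12 (cv2) and the standard library are available. Lean on these libraries where they do the work, as an engineer would, in place of code of your own. Each camera call takes 0.05 s, during which the arm holds its last target. There are 200 camera calls.

## Working session

There is one attempt and no reset: what is moved stays moved. The work goes in short steps, Python scripts to look and compute and a tool call to move; the robot and the scene stay as the last step left them, time stands still between calls to the robot, and variables do not carry over. Pictures are saved under pics/ and viewed, about 8 in all and at most 12, crops included, and the job is handed in when it is done.

Besides the shell and the picture viewer there is one more tool, called after ">>>" as a command line: name --argument value ..., lists and objects as JSON in quotes. servo_tool: Moves the arm, as the interface text tells. Its arguments: {"type":"object","properties":{"plan":{"type":"array"},"force":{"type":"number"}},"required":["plan"]}

```bash
mkdir -p pics; ls
python3 - <<'E'
from plant import monitor, eyes, job, robot
import cv2
print(monitor.read_state()); print(robot.tips_ahead)
for n in("scene","top"):
    im=eyes.read_camera(n); cv2.imwrite(f"pics/{n}0.png",im[:,:,::-1]); i=eyes.camera_info(n); print(n,i)
print(eyes.camera_info("wrist"))
E
```

```text
pics
{'t': 0.0, 'q': array([-1.22736008e+00,  1.31112204e-01,  1.48927085e+00,  8.73372077e-06,
        1.52298980e+00, -8.53797882e-02]), 'dq': array([-0.00019335,  0.00083413,  0.00156081, -0.00075365,  0.00174299,
        0.00102907]), 'joint_torque': array([ 9.51774382e-04, -5.59822297e+01, -4.91769826e+01,  7.70053128e-02,
        3.51730711e-02, -1.61783637e-04]), 'tool_pos': array([ 0.24932832, -0.54514909,  0.2286213 ]), 'orientation': array([-3.06793215e+00, -6.68057128e-01,  3.46021983e-04]), 'force': array([ 0.6222229 ,  0.18563953, -0.27771515]), 'wrist_torque': array([ 0.01562925,  0.02691315, -0.00079516]), 'opening': 0.09284912728686691}
0.011
scene {'mtx': array([[401.9629884 ,   0.        , 312.37301608],
       [  0.        , 401.9629884 , 202.59000667],
       [  0.        ,   0.        ,   1.        ]]), 'D': array([-0.10301428,  0.        ,  0.        ,  0.        ,  0.        ]), 'R': array([[ 0.2839552 ,  0.95873746,  0.01385361],
       [ 0.66218726, -0.18563379, -0.7259808 ],
       [-0.6934533 ,  0.21531971, -0.68757541]]), 't': array([ 0.00270947, -0.287414
[... 209 characters left out ...]
,  0.        ,  0.        ,  0.        ,  0.        ]), 'R': array([[-0.02467388, -0.99965449, -0.0090612 ],
       [-0.99522622,  0.02541868, -0.09422664],
       [ 0.09442441,  0.00669301, -0.99550954]]), 't': array([-0.11710049,  0.47454277,  0.86281537])}
{'mtx': array([[351.21541578,   0.        , 319.26723246],
       [  0.        , 351.21541578, 207.6239747 ],
       [  0.        ,   0.        ,   1.        ]]), 'D': array([-0.0789617,  0.       ,  0.       ,  0.       ,  0.       ]), 'R': array([[ 0.4158049 , -0.9094529 , -0.00130809],
       [-0.87285764, -0.39947651,  0.28024642],
       [-0.25539347, -0.11538606, -0.9599272 ]]), 't': array([-0.59898618, -0.03370859,  0.3911963 ])}
```

View pics/scene0.png

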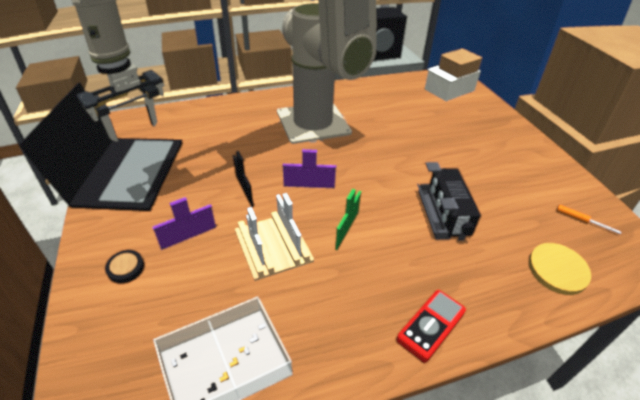

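View pics/top0.png

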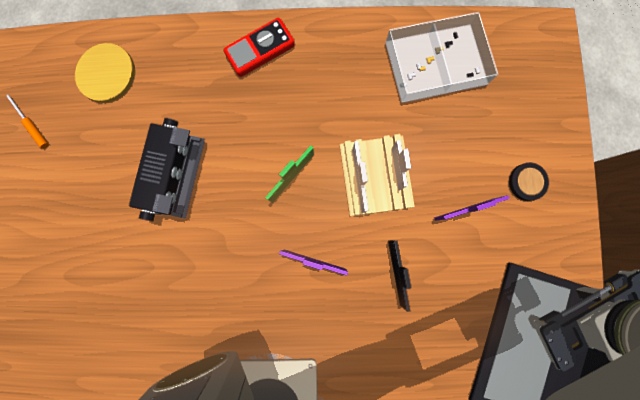

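The scene view has two white frames in the plywood stand at about (255,240) and (288,225), and the lamp at (450,200). In the top view the stand is at (377,175), with a longer white frame at (362,175) and a shorter one at (402,160). The lamp is at (168,170), with its channel on the right side. The black (398,275), green (290,173) and purple (313,262 and 470,210) lookalikes are not meant. The wide frame should be the longer white one at (362,175), and I'll confirm that in an enlarged crop.

Run:
```python
import cv2,numpy as np
t=cv2.imread("pics/top0.png");s=cv2.imread("pics/scene0.png")
f=lambda a,x,y,w,h,k:cv2.resize(a[y:y+h,x:x+w],(w*k,h*k),interpolation=cv2.INTER_CUBIC)
A=np.hstack([f(t,335,125,80,100,4)*1, f(t,120,110,100,100,4)])[:, :720]
A=cv2.resize(A,None,fx=1,fy=.75) if 0 else np.hstack([f(t,335,125,80,97,3),f(t,125,115,90,97,3)])
B=np.hstack([f(s,230,185,90,97,3),f(s,410,155,80,97,3)])
W=max(A.shape[1],B.shape[1]);p=lambda a:cv2.copyMakeBorder(a,0,0,0,W-a.shape[1],0)
cv2.imwrite("pics/crop1.png",np.vstack([p(A),p(B)]));print(A.shape)
```

```text
(291, 510, 3)
```

View pics/crop1.png

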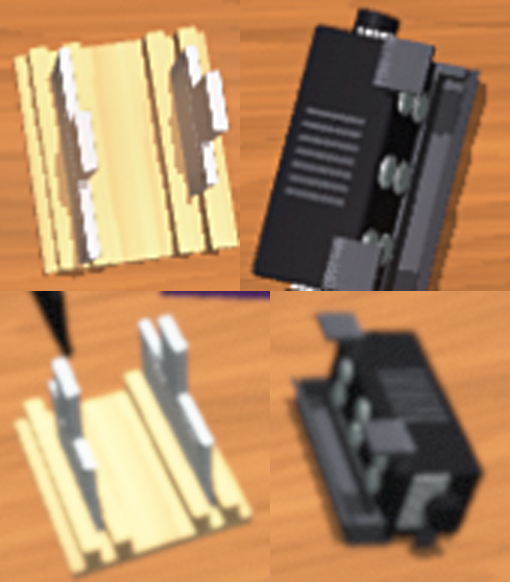

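The crops confirm it. The wide frame is the left one in the top view: its plate runs from (355.7,141) to (365,212), about 0.15 m, with the tab near (363,173). The narrow frame at (402,160) spans about 50 px. The lamp's lugs and open channel face right, towards world -y. Next I'll project these points.

```bash
cat > h.py <<'E'
from plant import monitor, eyes, job, robot
import cv2,numpy as np
def ray(info,px):
    n=cv2.undistortPoints(np.array(px,float).reshape(-1,1,2),info["mtx"],np.array(info["D"])).reshape(-1,2)
    d=np.c_[n,np.ones(len(n))]@info["R"]; return -info["R"].T@info["t"],d
def onz(info,px,z):
    o,d=ray(info,px); return o+d*((z-o[2])/d[:,2])[:,None]
def proj(info,X):
    return cv2.projectPoints(np.array(X,float).reshape(-1,1,3),cv2.Rodrigues(info["R"])[0],info["t"],info["mtx"],np.array(info["D"]))[0].reshape(-1,2)
E
python3 - <<'E'
from h import *
np.set_printoptions(precision=4,suppress=True)
I=eyes.camera_info("top");t=cv2.imread("pics/top0.png")
hsv=cv2.cvtColor(t,cv2.COLOR_BGR2HSV)
m=((hsv[...,2]>170)&(hsv[...,1]<45)).astype(np.uint8); m[:, :340]=0;m[:,415:]=0;m[:125]=0;m[225:]=0
n,l,st,c=cv2.connectedComponentsWithStats(m)
for i in range(1,n):
    if st[i,4]>15:
        ys,xs=np.where(l==i);r=cv2.minAreaRect(np.c_[xs,ys].astype(np.float32));print(st[i],r)
        print([(y,xs[ys==y].min(),xs[ys==y].max()) for y in range(ys.min(),ys.max()+1,4)])
c=lambda u,v,ox,oy:((u-ox[0])/3-.33+ox[1],v/3-.33+oy)
L=[c(u,v,(240,125),115) for u,v in [(388,38),(434,44),(424,93),(377,87),(334,235),(382,241)]]
P=onz(I,L,.111);print("lugs",P,np.linalg.norm(P[1]-P[2]),np.linalg.norm(P[0]-P[1]))
C=[c(u,v,(240,125),115) for u,v in [(480,70),(433,290)]]
print("flare edge z=.032",onz(I,C,.032))
S=[c(u,v,(0,335),125) for u,v in [(65,45),(88,262)]];print("plate ends .09",onz(I,S,.09))
S=[c(u,v,(0,335),125) for u,v in [(80,108),(92,174)]];print("tab ends .14",onz(I,S,.14))
E
```

```text
[355 141  12  41 190] ((360.2421569824219, 161.07162475585938), (41.48480224609375, 6.744626045227051), 74.47589111328125)
[(141, np.int64(355), np.int64(357)), (145, np.int64(355), np.int64(358)), (149, np.int64(356), np.int64(358)), (153, np.int64(356), np.int64(359)), (157, np.int64(357), np.int64(360)), (161, np.int64(357), np.int64(360)), (165, np.int64(360), np.int64(364)), (169, np.int64(361), np.int64(365)), (173, np.int64(361), np.int64(365)), (177, np.int64(362), np.int64(366)), (181, np.int64(363), np.int64(366))]
[397 140   5  14  47] ((399.1351623535156, 146.310791015625), (13.1519193649292, 3.452378749847412), 80.53767395019531)
[(140, np.int64(397), np.int64(399)), (144, np.int64(397), np.int64(400)), (148, np.int64(398), np.int64(401)), (152, np.int64(399), np.int64(400))]
[403 149   8  20  94] ((406.8243103027344, 158.44595336914062), (19.563480377197266, 4.767570495605469), 80.53767395019531)
[(149, np.int64(404), np.int64(407)), (153, np.int64(404), np.int64(408)), (157, np.int64(405), np.int64(408)), (161, np.int64(405), np.int64(409)), (165, np.int64(406), np.int
[... 355 characters left out ...]
4375, 4.1099748611450195), 80.53767395019531)
[(185, np.int64(361), np.int64(363)), (189, np.int64(362), np.int64(364)), (193, np.int64(362), np.int64(365)), (197, np.int64(363), np.int64(366)), (201, np.int64(363), np.int64(367)), (205, np.int64(364), np.int64(367)), (209, np.int64(365), np.int64(368))]
lugs [[0.6227 0.1776 0.111 ]
 [0.617  0.1443 0.111 ]
 [0.5821 0.1509 0.111 ]
 [0.5876 0.1848 0.111 ]
 [0.4836 0.2138 0.111 ]
 [0.4785 0.1794 0.111 ]] 0.03561022015446437 0.03380318645982561
flare edge z=.032 [[0.618  0.1357 0.032 ]
 [0.4493 0.1707 0.032 ]]
plate ends .09 [[ 0.5894 -0.2082  0.09  ]
 [ 0.4347 -0.219   0.09  ]]
tab ends .14 [[ 0.5341 -0.2121  0.14  ]
 [ 0.4898 -0.2185  0.14  ]]
```

>>> servo_tool --plan '[[[-1,5,15,20,0,0,0],[-1,20,35,10,0,0,-0.035],[-1,20,35,10,0,0,-0.035],[-1,22,35,10,0,0,-0.035],[-1,22,38,10,0,0,-0.035],[-1,22,38,10,0,0,-0.035],[-1,22,38,0,0,0,-0.035],[-1,22,38,0,0,0,-0.035],[-1,22,38,0,0,0,-0.035],[-1,24,35,0,0,0,-0.04],[-1,0,0,0,0,0,0]]]'

```text
t: 1.2
tool_pos: [0.4523, -0.1965, 0.2993]
orientation: [-3.135, -0.177, -0.001]
force: [-0.3, 0.3, 0.3]
opening: 0.093
```

Run:
```python
from h import *
np.set_printoptions(precision=4,suppress=True)
s=monitor.read_state();I=eyes.camera_info("wrist");im=eyes.read_camera("wrist")
cv2.imwrite("pics/w1.png",im[:,:,::-1]);np.savez("w1.npz",im=im,**I);print(s["t"],s["q"],s["tool_pos"],s["orientation"])
```

```text
1.2 [-0.5152 -0.1796  1.6675  0.0018  1.6543  0.9429] [ 0.4523 -0.1965  0.2993] [-3.1348 -0.1771 -0.0007]
```

View pics/w1.png

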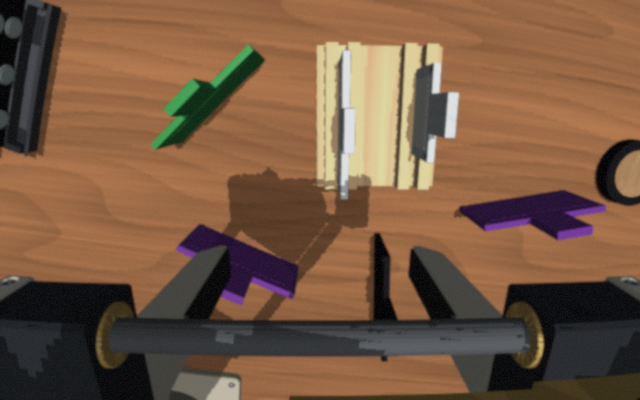

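The wrist view shows the wide frame's upper edge from (346,50) to (344,198), with its tab top at (350,108) to (349,153). The narrow frame is at (430,110), and part of the lamp's channel is at top left.

Run:
```python
from h import *
np.set_printoptions(precision=4,suppress=True)
I=dict(np.load("w1.npz"));im=I.pop("im")
hsv=cv2.cvtColor(im,cv2.COLOR_RGB2HSV)
for r in list(range(46,204,6)):
    xs=[x for x in range(325,365) if hsv[r,x,2]>165 and hsv[r,x,1]<40]
    print(r,(xs[0],xs[-1]) if xs else None,end="; ")
print()
print("plate",onz(I,[(345.5,49),(343.5,198.5)],.09))
print("tab",onz(I,[(349.5,108),(349.5,153.5)],.14))
print("stand edge",onz(I,[(318,45),(318,187),(441,45),(433,187)],.03))
```

```text
46 None; 52 (342, 350); 58 (343, 350); 64 (343, 350); 70 (342, 350); 76 (342, 350); 82 (342, 350); 88 (342, 349); 94 (342, 349); 100 (342, 349); 106 (342, 349); 112 (345, 355); 118 (344, 355); 124 (344, 354); 130 (344, 354); 136 (344, 354); 142 (344, 354); 148 (344, 354); 154 (342, 350); 160 (341, 348); 166 (342, 348); 172 (341, 348); 178 (341, 348); 184 (341, 345); 190 None; 196 None; 202 None; 
plate [[ 0.5856 -0.2068  0.09  ]
 [ 0.4364 -0.2243  0.09  ]]
tab [[ 0.5303 -0.2139  0.14  ]
 [ 0.491  -0.2192  0.14  ]]
stand edge [[ 0.5956 -0.1785  0.03  ]
 [ 0.4322 -0.1969  0.03  ]
 [ 0.6131 -0.3174  0.03  ]
 [ 0.4487 -0.3396  0.03  ]]
```

Plate length is 150.2 mm and tab width 39.7 mm, both matching the sizes given. The tab centre is (0.511,-0.216) and the yaw about 7°. Moving in to grasp it.

>>> servo_tool --plan '[[[-0.4,20,-6.5,0,0,0,0.01],[-0.4,20,-6.5,-20,0,0,0],[-0.4,18.5,-6.5,-40,0,0,0],[-0.4,0,0,-40,0,0,0],[-0.4,0,0,-40,0,0,0],[-0.4,0,0,-32,0,0,0],[-0.4,0,0,-20,0,0,0],[-0.4,0,0,0,0,0,0],[1,0,0,0,0,0,0],[1,0,0,0,0,0,0],[1,0,0,0,0,0,0],[1,0,0,0,0,0,0]]]' --force 35

```text
t: 2.45
tool_pos: [0.5097, -0.2207, 0.1091]
orientation: [3.135, 0.186, 0.003]
force: [0.2, 0.4, -0.1]
opening: 0.0379
```

>>> servo_tool --plan '[[[1,0,0,0,0,0,0],[1,0,0,0,0,0,0],[1,0,0,0,0,0,0],[1,0,0,0,0,0,0],[1,0,0,0,0,0,0]]]'

```text
t: 2.95
tool_pos: [0.5088, -0.2185, 0.1075]
orientation: [-3.133, -0.187, 0.001]
force: [-0.4, 6.7, 4.4]
opening: 0.0097
```

>>> servo_tool --plan '[[[1,0,1,5,0,0,0],[1,0,0,10,0,0,0],[1,0,0,15,0,0,0],[1,0,0,25,0,0,0],[1,0,0,35,0,0,0],[1,0,0,35,0,0,0],[1,0,0,25,0,0,0],[1,0,0,0,0,0,0]]]'

```text
t: 3.75
tool_pos: [0.5113, -0.2209, 0.2644]
orientation: [3.13, 0.186, 0.013]
force: [0.7, -0.0, -1.0]
opening: 0.0097
```

Run:
```python
from h import *
np.set_printoptions(precision=4,suppress=True)
s=monitor.read_state();print(s)
for n in("scene","wrist","top"):
    I=eyes.camera_info(n);im=eyes.read_camera(n);cv2.imwrite(f"pics/{n}2.png",im[:,:,::-1]);np.savez(f"{n}2.npz",im=im,**I)
a=cv2.imread("pics/scene2.png")[100:300,160:500];b=cv2.imread("pics/wrist2.png")
cv2.imwrite("pics/mix2.png",np.vstack([cv2.resize(a,(510,300)),cv2.resize(b,(480,300),interpolation=cv2.INTER_AREA)[:, :].copy() if 0 else cv2.copyMakeBorder(cv2.resize(b,(480,300),interpolation=cv2.INTER_AREA),0,0,0,30,0)]))
```

```text
{'t': 3.75, 'q': array([-0.4995, -0.0085,  1.5698, -0.0006,  1.5698,  0.9528]), 'dq': array([-0.0003,  0.0378,  0.0837,  0.0046, -0.0573,  0.0002]), 'joint_torque': array([  0.0321, -48.599 , -49.1992,   0.0592,   0.9595,  -0.0024]), 'tool_pos': array([ 0.5113, -0.2209,  0.2644]), 'orientation': array([3.1301, 0.1857, 0.0134]), 'force': array([ 0.7193, -0.0044, -0.9992]), 'wrist_torque': array([ 0.0783, -0.0234, -0.0514]), 'opening': 0.00970048606012516}
```

View pics/mix2.png

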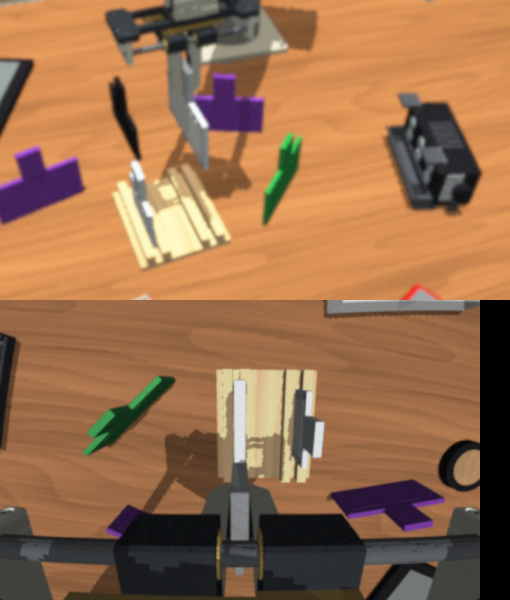

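The wide frame is held by its tab (opening 9.7 mm) and has been lifted. The narrow frame stays in its groove at (305,430 in the picture). Next I'll go in front of the lamp and look from near.

>>> servo_tool --plan '[[[1,0,20,0,0,0,-0.03],[1,-1,35,0,0,0,-0.045],[1,-1,38,0,0,0,-0.05],[1,-1,38,0,0,0,-0.05],[1,-1,38,0,0,0,-0.05],[1,-1,38,0,0,0,-0.05],[1,-1,35,0,0,0,-0.045],[1,-1,34,0,0,0,-0.034],[1,0,0,0,0,0,0],[1,0,0,0,0,0,0]]]'

```text
t: 4.9
tool_pos: [0.501, 0.0572, 0.2557]
orientation: [3.119, -0.365, -0.005]
force: [-0.2, -0.8, -2.4]
opening: 0.0099
```

Run:
```python
from h import *
np.set_printoptions(precision=4,suppress=True)
s=monitor.read_state();print(s['t'],s['q'],s['tool_pos'],s['orientation'])
n="wrist"
I=eyes.camera_info(n);im=eyes.read_camera(n);cv2.imwrite(f"pics/{n}3.png",im[:,:,::-1]);np.savez(f"{n}3.npz",im=im,**I)
cv2.imwrite("pics/w3c.png",cv2.resize(im[:300,:400,::-1],None,fx=2,fy=2,interpolation=cv2.INTER_CUBIC))
```

```text
4.9 [ 0.0124 -0.1375  1.7082 -0.0005  1.574   1.816 ] [0.501  0.0572 0.2557] [ 3.1194 -0.3648 -0.0048]
```

View pics/w3c.png

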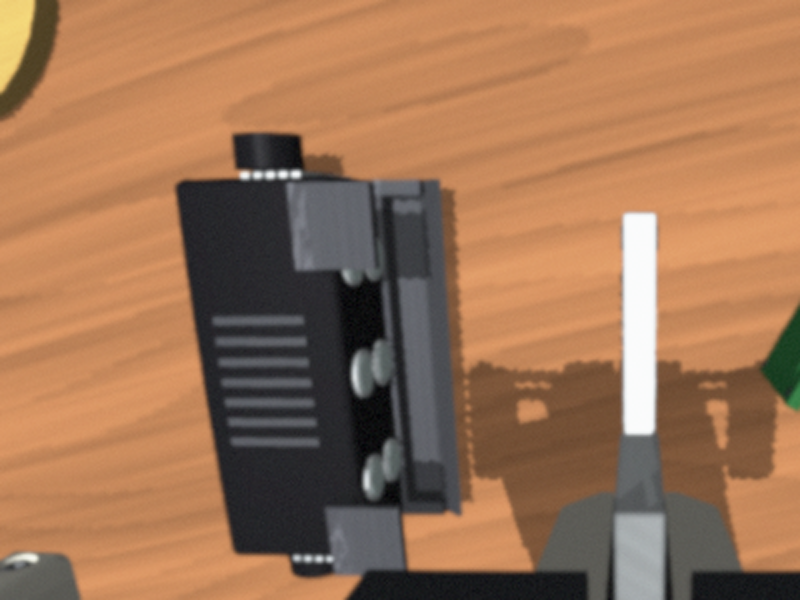

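The lugs' front corners are at full-resolution pixels (186,91), (188.5,135), (200,253.5) and (203,286). The flare edge runs from (219.5,91) to (230.5,256.5), and the held frame's plate end is at (320,106.5). Projecting these.

Run:
```python
from h import *
np.set_printoptions(precision=4,suppress=True)
I=dict(np.load("wrist3.npz"));im=I.pop("im")
h=lambda L:[(u/2-.25,v/2-.25) for u,v in L]
P=onz(I,h([(373,182),(377,270),(400,507),(406,573)]),.111)[:,:2];print(P)
Y=np.array([-91,-55,55,91])/1e3
# yaw & origin LSQ (Kabsch 2D)
A=np.c_[-.015*np.ones(4),Y]
a=A-A.mean(0);b=P-P.mean(0);th=np.arctan2((a[:,0]*b[:,1]-a[:,1]*b[:,0]).sum(),(a*b).sum())
R=np.array([[np.cos(th),-np.sin(th)],[np.sin(th),np.cos(th)]])
o=P.mean(0)-R@A.mean(0);print("yaw",np.degrees(th),"o",o);print("res",(P-o)@R-A)
F=onz(I,h([(439,181),(461,513)]),.032)[:,:2];print("flare in lamp",(F-o)@R)
G=onz(I,h([(402,210),(390,200),(442,490)]),.012)[:,:2];print("floor pts",(G-o)@R)
s=monitor.read_state()
Rt=cv2.Rodrigues(s["orientation"])[0];print(s["tool_pos"],Rt)
E=onz(I,h([(640,213),(640,432)]),s["tool_pos"][2]-.0175);print("plate end in tool",(E-s["tool_pos"])@Rt)
for i in range(4): print(monitor.read_state()["tool_pos"])
# top cam check
L=[((u-240)/3-.33+125,v/3-.33+115) for u,v in [(434,44),(424,93),(382,241)]]
T=onz(eyes.camera_info("top"),L,.111)[:,:2];print("top",(T-o)@R)
```

```text
[[0.6138 0.1428]
 [0.579  0.1526]
 [0.473  0.1782]
 [0.4394 0.1869]]
yaw 75.97966064505562 o [0.5299 0.1797]
res [[-0.0005  0.0007]
 [ 0.0006  0.0008]
 [-0.0003 -0.0001]
 [ 0.0001 -0.0014]]
flare in lamp [[-0.0216 -0.0935]
 [-0.0226  0.0934]]
floor pts [[ 0.0054 -0.0788]
 [ 0.0118 -0.0842]
 [-0.0064  0.0873]]
[0.5013 0.0564 0.2561] [[ 0.9727 -0.232  -0.0025]
 [-0.232  -0.9727 -0.0006]
 [-0.0023  0.0012 -1.    ]]
plate end in tool [[ 0.0766 -0.0003  0.0173]
 [ 0.0221 -0.0002  0.0174]]
[0.5013 0.0564 0.2561]
[0.5013 0.0564 0.2561]
[0.5013 0.0564 0.2561]
[0.5013 0.0564 0.2561]
top [[-0.0132 -0.0931]
 [-0.0153 -0.0575]
 [-0.0128  0.0498]]
```

The lamp fits well: origin (0.530,0.180), yaw 76.0°, residuals of 1.4 mm or less, and the flare edge at x=-22 where -21 is expected. The frame is centred in the tool to 1.6 mm. Next I'll lean it 25° and stage it in front of and above the channel.

>>> servo_tool --plan '[[[1,0,0,0,0.07,-0.017,-0.01],[1,0,5,0,0.07,-0.017,0],[1,2,8,0,0.07,-0.018,0],[1,2,8,-10,0.071,-0.018,0],[1,2,8,-10,0.071,-0.018,0],[1,2,8,-15,0.071,-0.018,0],[1,1,8,-15,0,0,0],[1,0.5,8.6,-15,0,0,0],[1,0,0,-15,0,0,0],[1,0,0,0,0,0,0],[1,0,0,0,0,0,0]]]'

```text
t: 6.05
tool_pos: [0.5114, 0.1097, 0.1774]
orientation: [-2.688, 0.332, -0.073]
force: [0.5, 0.0, -1.8]
opening: 0.0097
```

```bash
cat >> h.py <<'E'
O=np.array([.530,.180,0]);th=np.radians(76.0)
RL=np.array([[np.cos(th),-np.sin(th),0],[np.sin(th),np.cos(th),0],[0,0,1]])
def lampstate():
    s=monitor.read_state();Rt=cv2.Rodrigues(s["orientation"])[0]
    b=s["tool_pos"]+Rt@np.array([.0016,0,.0975]); z=RL.T@Rt[:,2]; x=RL.T@Rt[:,0]
    print("t",round(s["t"],2),"tcp",RL.T@(s["tool_pos"]-O)*1e3,"bottom",RL.T@(b-O)*1e3,"lean",np.degrees(np.arctan2(z[0],-z[2])),"roll",np.degrees(z[1]),"yawerr",np.degrees(x[0]),"F",RL.T@s["force"],"M",RL.T@s["wrist_torque"],"q",s["q"],"op",s["opening"])
E
python3 - <<'E'
from h import *
np.set_printoptions(precision=2,suppress=True)
lampstate()
n="scene";im=eyes.read_camera(n);cv2.imwrite("pics/s4.png",im[:,:,::-1])
im2=eyes.read_camera("top")
cv2.imwrite("pics/mix4.png",np.vstack([cv2.resize(im[110:260,380:530,::-1],(600,300) if 0 else (300,300),interpolation=cv2.INTER_CUBIC),cv2.resize(im2[100:250,100:250,::-1],(300,300),interpolation=cv2.INTER_CUBIC)]))
E
```

```text
t 6.05 tcp [-72.74   1.08 177.38] bottom [-31.59  -0.57  88.99] lean 24.96587075829654 roll -0.02639417417877306 yawerr -0.08525171515539919 F [ 0.16 -0.45 -1.84] M [0.08 0.33 0.06] q [-0.19 -0.15  1.93  0.45  1.36  1.53] op 0.009662427519737638
```

View pics/mix4.png

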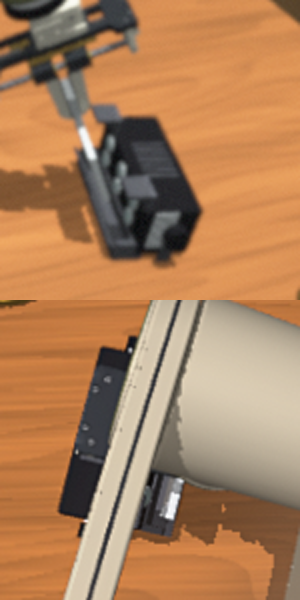

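The frame is leaned 25° above the channel mouth in the scene view, parallel to the light, and the numbers agree. Sliding it in.

>>> servo_tool --plan '[[[1,1.2,4.8,-11,0,0,0],[1,1.2,4.8,-11,0,0,0],[1,1.2,4.8,-12,0,0,0],[1,1.2,4.8,-11,0,0,0],[1,1.2,4.8,-11,0,0,0],[1,1.2,4.8,-11,0,0,0],[1,0,0,0,0,0,0],[1,0,0,0,0,0,0]]]'

```text
t: 6.95
tool_pos: [0.5184, 0.1395, 0.1103]
orientation: [-2.688, 0.331, -0.073]
force: [0.9, 0.0, -2.5]
opening: 0.0096
```

Run:
```python
from h import *
np.set_printoptions(precision=2,suppress=True)
lampstate()
```

```text
t 6.95 tcp [-42.14   1.42 110.26] bottom [-0.97 -0.17 21.88] lean 24.979220428482833 roll 0.007956629767714348 yawerr -0.02210388676385114 F [ 0.22 -0.82 -2.46] M [0.03 0.38 0.01] q [-0.13 -0.06  1.97  0.46  1.21  1.52] op 0.009625168681626493
```

>>> servo_tool --plan '[[[1,0.3,1.2,-3,0,0,0],[1,0.3,1.2,-3,0,0,0],[1,0.2,0.6,-2,0,0,0],[1,0,0,0,0,0,0]]]'

```text
t: 7.35
tool_pos: [0.5193, 0.1422, 0.1024]
orientation: [-2.688, 0.331, -0.074]
force: [-0.6, -0.6, -1.9]
opening: 0.0096
```

Run:
```python
from h import *
np.set_printoptions(precision=2,suppress=True)
lampstate()
n="scene";im=eyes.read_camera(n);cv2.imwrite("pics/s5.png",cv2.resize(im[130:260,390:520,::-1],(520,520),interpolation=cv2.INTER_CUBIC))
```

```text
t 7.35 tcp [-39.24   1.2  102.38] bottom [ 1.93 -0.46 14.  ] lean 24.982209344050233 roll -0.03281498788755473 yawerr -0.05462044381269197 F [-0.74  0.44 -1.92] M [ 0.07  0.37 -0.02] q [-0.12 -0.05  1.98  0.47  1.19  1.52] op 0.009622733974385131
```

View pics/s5.png

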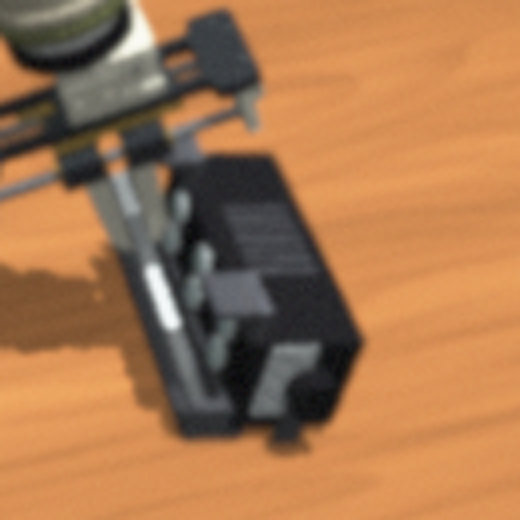

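The lower edge is inside the channel. Bottom z is 14 mm and there is almost no contact force. Swinging upright about the lower edge.

>>> servo_tool --plan '[[[1,0.9,3.8,1.7,-0.0423,0.0106,0],[1,0.9,3.8,1.5,-0.0423,0.0106,0],[1,1,3.9,1.4,-0.0423,0.0106,0],[1,1,3.9,1.2,-0.0423,0.0106,0],[1,1,4,1,-0.0423,0.0106,0],[1,1,4,0.8,-0.0423,0.0106,0],[1,1,4.1,0.6,-0.0423,0.0106,0],[1,1,4.1,0.5,-0.0423,0.0106,0],[1,0,0,0,0,0,0],[1,0,0,0,0,0,0]]]'

```text
t: 8.4
tool_pos: [0.5272, 0.1742, 0.1113]
orientation: [-3.031, 0.372, -0.017]
force: [0.2, -0.6, -1.9]
opening: 0.0099
```

Run:
```python
from h import *
np.set_printoptions(precision=2,suppress=True)
lampstate()
```

```text
t 8.4 tcp [ -6.31   1.3  111.29] bottom [ 2.3  -0.31 14.17] lean 5.061824830319826 roll -0.0060929723579229425 yawerr 0.01750611636287385 F [-0.48 -0.38 -1.9 ] M [-0.    0.04  0.05] q [0.17 0.06 1.79 0.08 1.26 1.96] op 0.009920642452682446
```

>>> servo_tool --plan '[[[1,0.8,3.3,0.3,-0.0339,0.0084,0],[1,0.8,3.3,0.1,-0.0339,0.0084,0],[1,0.8,3.3,0,-0.0339,0.0084,0],[1,0.8,3.3,0,-0.0339,0.0084,0],[1,0,0,-1,0,0,0],[1,0,0,-0.7,0,0,0],[1,0,0,0,0,0,0],[1,0,0,0,0,0,0]]]'

```text
t: 9.2
tool_pos: [0.5304, 0.1864, 0.11]
orientation: [3.067, -0.379, -0.009]
force: [0.4, -0.1, -2.7]
opening: 0.01
```

Run:
```python
from h import *
np.set_printoptions(precision=2,suppress=True)
lampstate()
n="scene";im=eyes.read_camera(n);cv2.imwrite("pics/s6.png",cv2.resize(im[130:260,390:520,::-1],(520,520),interpolation=cv2.INTER_CUBIC))
```

```text
t 9.2 tcp [  6.3    1.16 109.95] bottom [ 1.23 -0.47 12.59] lean -2.977574193066655 roll -0.02068396404923967 yawerr -0.0810480019487395 F [-0.02 -0.37 -2.66] M [ 0.02 -0.08 -0.01] q [ 0.28  0.15  1.7  -0.05  1.33  2.1 ] op 0.009999791536306408
```

View pics/s6.png

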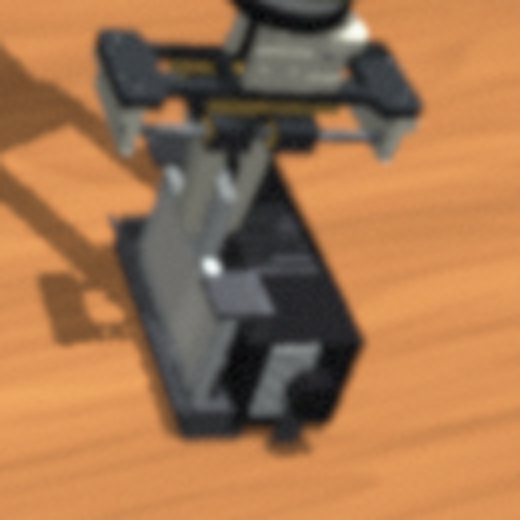

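The frame is upright under the lugs with its lower edge in the channel. Leaning it slightly further onto the housing and setting it down.

>>> servo_tool --plan '[[[1,0.3,1.2,-0.5,-0.0125,0.0031,0],[1,0.3,1.2,-0.5,-0.0125,0.0031,0],[1,0,0,-0.5,0,0,0],[1,0,0,0,0,0,0],[1,0,0,0,0,0,0]]]'

```text
t: 9.75
tool_pos: [0.5313, 0.1891, 0.1095]
orientation: [3.04, -0.374, -0.013]
force: [-1.6, -3.7, 6.7]
opening: 0.0099
```

Run:
```python
from h import *
np.set_printoptions(precision=2,suppress=True)
lampstate()
```

```text
t 9.75 tcp [  9.17   0.94 109.51] bottom [ 1.42 -0.79 12.32] lean -4.558620080363046 roll -0.07225410114576666 yawerr -0.018944418799805834 F [-3.94  0.62  6.74] M [ 0.58  1.16 -0.05] q [ 0.3   0.17  1.67 -0.07  1.34  2.13] op 0.009852656072851736
```

It now touches both the floor and the housing (Fz +6.7 N, Fx -3.9 N). Releasing.

>>> servo_tool --plan '[[[0.3,0,0,0,0,0,0],[0.3,0,0,0,0,0,0],[0.3,0,0,0,0,0,0],[0.3,0,0,0,0,0,0],[0.3,0,0,0,0,0,0],[0.3,0,0,0,0,0,0]]]'

```text
t: 10.35
tool_pos: [0.5311, 0.1895, 0.1085]
orientation: [3.041, -0.374, -0.014]
force: [0.6, -0.3, 0.0]
opening: 0.0326
```

>>> servo_tool --plan '[[[0.3,0,0.8,10,0,0,0],[0.3,0.2,1.5,20,0,0,0],[0.3,0.4,1.6,25,0,0,0],[0.3,0,0,35,0,0,0],[0.3,0,0,40,0,0,0],[0.3,-10,-30,20,0,0,0],[0.3,-10,-35,0,0,0,0],[0.3,-10,-35,0,0,0,0],[0.3,0,0,0,0,0,0],[0.3,0,0,0,0,0,0]]]'

```text
t: 11.35
tool_pos: [0.5018, 0.0929, 0.2595]
orientation: [3.041, -0.377, -0.012]
force: [0.2, 0.2, 0.2]
opening: 0.0327
```

Run:
```python
from h import *
np.set_printoptions(precision=2,suppress=True)
lampstate()
im=eyes.read_camera("scene");w=eyes.read_camera("wrist")
np.savez("w7.npz",im=w,**eyes.camera_info("wrist"))
a=cv2.resize(im[110:260,200:520,::-1],(640,300),interpolation=cv2.INTER_CUBIC)
cv2.imwrite("pics/mix7.png",np.vstack([a,w[:290,:,::-1]]))
```

```text
t 11.35 tcp [-91.31   6.26 259.55] bottom [-98.85   4.49 162.34] lean -4.431363995412702 roll -0.10299082678835002 yawerr -0.1300107461175202 F [ 0.21 -0.15  0.17] M [ 0.03 -0.11 -0.  ] q [ 0.13 -0.09  1.66 -0.07  1.6   1.95] op 0.03272409292880742
```

View pics/mix7.png

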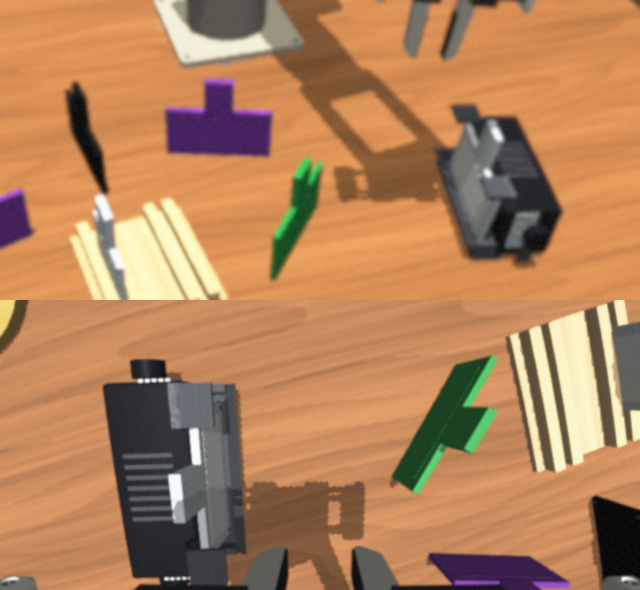

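The frame stands in the channel under the lugs, and the tab leans slightly back. The gripper is clear and the narrow frame is still in the stand. A quick number check before handing in.

Run:
```python
from h import *
np.set_printoptions(precision=1,suppress=True)
I=dict(np.load("w7.npz"));im=I.pop("im")
L=lambda px,z:(onz(I,px,z)-O)@RL*1e3
print("plate top edge",L([(195,132),(195,160)],.092)); print("tab top",L([(175.5,176),(178,222)],.142))
b=[1.4,12];p=L([(195,146)],.092)[0];q=L([(176.7,199)],.142)[0]
print("lean",np.degrees(np.arctan2(p[0]-b[0],80)),np.degrees(np.arctan2(q[0]-b[0],130)))
job.close_job()
```

```text
plate top edge [[  7.1 -49.3  92. ]
 [  9.3 -24.3  92. ]]
tab top [[ 11.8 -19.4 142. ]
 [ 14.   18.1 142. ]]
lean 4.8105730193223355 5.050094107743608
the job is handed in; nothing more can be done
```

The wide diffuser frame is fitted to the floodlight and the job is handed in, at about 11.5 s of the 51 s allowed. I took it from the stand by its tab, leaned it 25° and slid its lower edge into the channel. I then swung it upright under the lugs, set it against the light and let go.

**Last checks:**
- **Lean:** the released frame leans back about 5° by the wrist camera (4.8° and 5.1° from two heights), inside the 2–9° range.
- **Position:** the tab is centred to about 1 mm along the channel.
- **Gripper:** it is clear, with wrist force near zero.
- **Narrow frame:** it is still in the stand in the last view.
- **Forces:** the highest reading I saw was about 8 N.

**Disagreements:** the top camera and wrist camera differed by 2–5 mm on the lamp's position. I used the wrist view, and the fit met no unexpected contact. No check failed.

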